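# Stand the fallen cement can back up in its lane

## Task

One of the cement cans on the wooden stock step has fallen over in its lane. Tip it back up onto its base in that lane, without lifting it clear of the step, and close it up so that it stands against the can behind it. Leave the other cans standing where they are and do not disturb the hammer on the bench.

Things in the scene. Friction and masses are not known exactly. Their poses are not given: they have to be found in the camera images.
- rack: fixed plywood stock step, 340 mm long (x), 208 wide (y), lane floors 45 mm above the bench. Origin: centre of its underside; x runs along the lanes, front to back (towards the robot's left). Two lanes, centre lines at y = +50 and -50 mm, each 92 mm wide between rails 8 mm thick (at y = -100, 0, 100) that rise 13 mm above the lane floor. The front edge, x = -170 mm, has no lip.
- rack_back (a point): point on the lane-floor level at the middle of the foot of the back wall's inner face (rack x = +160 mm). The wall is as wide as the step and rises 55 mm above the lane floor; axes as the rack's.
- can_tipped: the fallen can, in the left or right lane, lying along it (within 4 degrees), cap towards the front. Cylinder 76 mm across, 110 high; then a cone to 30 mm across over 18 mm; then a black cap 30 across, 22 high: 150 in all. 0.3 to 0.65 kg. Origin: centre of its flat foot; z axis out through the cap. Lying, its axis is 38 mm above the lane floor; 40 to 70 mm of lane are free behind the foot.
- can_tipped_cap (a point): centre of the outer end face of the fallen can's cap, 150 mm from the foot along its axis; while the can lies, the underside of the cap is 23 mm above the lane floor. The can's centre of mass is about 60 mm from the foot; tipped up to within about 30 degrees of upright it falls onto its foot by itself, unless the foot catches on the can behind.
- can_back_left: rear can of the left (rack +y, nearer the robot) lane, a few mm in front of the back wall: standing can of the same make and size as can_tipped (76 mm across, 150 mm tall). Origin: centre of its underside; z axis points up through the cap.
- can_back_right: rear can of the right (rack -y, farther) lane, a few mm in front of the back wall: standing can of the same make and size as can_tipped (76 mm across, 150 mm tall). Origin: centre of its underside; z axis points up through the cap.
- can_front: front can of the lane in which no can has fallen, just in front of that lane's rear can: standing can of the same make and size as can_tipped (76 mm across, 150 mm tall). Origin: centre of its underside; z axis points up through the cap.
- hammer: loose hammer lying on the bench to the right of the step, about 260 mm long and 26 mm thick, a bystander. Origin: under the middle of its length, x axis towards the head.
Things that resemble listed ones, but are neither listed nor needed, are in the scene too. What is shaped like the can_front but purple is not meant.

How it is judged:
At the end, for the whole second after the job is handed in: The fallen can stands upright (within 3.4 degrees) on the lane floor, at rest, within 10 mm of touching the can behind it in its own lane (76 mm between axes is touching, at most 86 mm); the three other cans stand upright, each within 20 mm of where it was (angle between each of can_tipped, can_back_left, can_back_right, can_front's own z axis and vertical below 0.06 rad and height (world z) of can_tipped between 0.04 and 0.052 m and (horizontal distance between can_tipped and can_back_left below 0.086 m or horizontal distance between can_tipped and can_back_right below 0.086 m) and linear speed of can_tipped below 0.02 m/s and distance of each of can_back_left, can_back_right, can_front from where it was at the start of the episode below 0.02 m).
It fails at once if the fallen can is lifted clear of the step (its foot centre more than 105 mm above the bench; 83 mm when lying) (height (world z) of can_tipped above 0.105 m).
It fails at once if another can is tipped by more than 20 degrees (angle between any of can_back_left, can_back_right, can_front's own z axis and vertical above 0.35 rad).
It fails at once if the hammer is moved by more than 30 mm (distance of hammer from where it was at the start of the episode above 0.03 m).
It also fails if it takes over 48 s, if anything falls off the work surface, if the arm or the gripper's body presses on something with over 40 N, if the wrist force passes 120 N, or if a joint passes its speed limit or range.

## Robot

A 6-joint arm with a two-finger parallel gripper is mounted at the origin on the work surface. World frame = base frame: x ahead of the robot, y to its left, z up, the work surface at z = 0. Lengths are in m, angles in rad, forces in N, time in s.
With the tool pointing down it reaches from about 0.35 to 0.775 m from the base axis. Payload 7.3 kg.
Tool frame: the origin (TCP) lies on the front face of the gripper's body, between the roots of the fingers; the fingertips stand ahead of it and the grasp point (between the pads) lies 47 mm ahead of it (finger_overhang is the z of the fingertips in the tool frame, in m); z points along the fingers, y is the line along which they close (so a half turn about z gives the same grasp; the last joint's range is limited). The gripper opens to 92 mm and grips with 3 to 60 N. Pads are 19 mm wide; open, the fingers measure 130 mm over their backs; the gripper's body (75 mm by 190 mm) begins 47 mm behind the grasp point.
Start: joints at [-1.279, 0.342, 1.524, -0, 1.275, -0.146], TCP at [0.223, -0.475, 0.292] pointing down, gripper open.
Joint ranges: [-2.53, 2.53], [-0.77, 2.02], [0.04, 2.7], [-1, 4.14], [0.28, 2.66], [-3.11, 3.11]. Speed limits (rad/s): [2.57, 2.57, 3.14, 3.14, 3.14, 3.14].

## Interface

Orientations are given as [roll, pitch, yaw] about the fixed x, y, z axes, in that order (R = Rz(yaw) Ry(pitch) Rx(roll)).
In Python, from cell import * gives the robot as it stands. The module is installed in compiled form; this text tells all that it offers.
- The arm moves only by the tool arm_command, never from a script. Its argument "series" is a list of rows, each an object of numbers: "x", "y", "z": the shift along the tool's x, y, z in mm; "rx", "ry", "rz": the turn, a rotation vector about the tool's x, y, z in degrees. A call has 1 to 20 rows; each row is the pose to reach, as a shift and turn from the pose commanded when the call began, along the tool's axes at that moment; what a row does not reach only later rows make up. A row lasts 1/10 s, in which the tool goes at most 50 mm and 8.59 degrees, less where a joint would pass 70% of its speed; a pose out of reach is approached as far as the arm can. A call with a gripper value outside its range is refused whole. "hand" is the finger opening in mm, from 0 to 91.8, set as the call begins (left out, the last holds). The fingers move at their own pace and stop on an object; "squeeze" is the grip in N (left out, the last holds). Time passes only in rows, so rows that repeat a pose let the fingers close. It gives the time, the measured TCP pose, the force, the opening and the grip force at its end, in the units of the state.
- observe(): the state, without advancing time (a new reading comes with each control period).
- read_camera(name): name is "scene" or "top" or "wrist"; returns a dict with "pixels" (420x560x3 uint8, blue, green, red), "K" (3x3 intrinsics, pixels), "rvec" (rotation vector, rad) and "tvec" (3), from world to camera coordinates, as OpenCV has them. Camera axes: x right, y down, z forward; pixel columns grow to the right and rows downward; lengths in m; the calibration is good to about 2 mm. A picture is of the moment at which its call begins. There is no depth.
- hand_in(): hands the job in; it is judged then, once.
Trained networks look in a picture, given as the dict that the camera call returned (one of the last four; its "shot" number tells which), for a name from the list of things; names that differ only in an ending like _2 or _b are one class to them, and where a whole thing is asked for, a point or a joint stands for the part that bears it (a point fixed in the world has none). Each returns a list of dicts, best first, with "confidence" (0 to 1); they miss things now and then, are a little off and sometimes report something else, mostly with a low value. They report only what shows in the picture. A call takes as long as a camera call. They do not tell look-alikes from the thing itself.
- boxes_of(picture, query): "point" ([x, y, z] in m, in world coordinates, good to about 4 mm: the middle of the surface that is visible of it).
- trace(picture, query): "pixels" (420x560 bool, what is visible of it).
- mark_of(picture, query): "point" ([x, y, z] in m, in world coordinates, good to about 4 mm: a listed point, or the origin of a listed thing).
The state is a dict: "time": time; "qpos": joint angles; "qvel": joint speeds; "joint_efforts": joint torques, N m; "tool_pos": TCP position; "tool_rot": TCP orientation; "contact_force": force on the tool from outside, world axes, zero at the start; "torque": the same for the moment, N m; "opening": finger opening in m; "grip_force": force on a finger pad.
Only numpy, scipy, OpenCV 4.12 (cv2) and the standard library are available. Lean on these libraries where they do the work, as an engineer would, in place of code of your own. Each camera call takes 0.05 s, during which the arm holds its last target. There are 200 camera calls.

## Working session

There is one attempt and no reset: what is moved stays moved. The work goes in short steps, Python scripts to look and compute and a tool call to move; the robot and the scene stay as the last step left them, time stands still between calls to the robot, and variables do not carry over. Pictures are saved under pics/ and viewed, at most 10 in all, crops included, and the job is handed in when it is done.

Besides the shell and the picture viewer there is one more tool, called after ">>>" by a JSON object that holds its "api" and its "payload". arm_command: Moves the arm, as the interface text tells. Its arguments: {"type":"object","properties":{"series":{"type":"array"},"hand":{"type":"number"},"squeeze":{"type":"number"}},"required":["series"]}

```bash
mkdir -p pics; cat > h.py <<'E'
from cell import *
import numpy as np, cv2
from scipy.spatial.transform import Rotation as R
def snap(n,f=None):
    p=read_camera(n)
    if f: cv2.imwrite('pics/'+f,p['pixels'])
    return p
E
python3 - <<'E'
from h import *
s=observe(); print(s['time'],s['tool_pos'],s['tool_rot'],s['opening'])
for n in ("scene","top"):
    p=snap(n,n+'0.png')
    for q in ("rack","rack_back","can_tipped","can_tipped_cap","can_back_left","can_back_right","can_front","hammer"):
        print(n,q,[(np.round(d['point'],3).tolist(),round(d['confidence'],2)) for d in mark_of(p,q)][:4])
E
```

```text
0.0 [ 0.22248454 -0.47517732  0.29156478] [-3.14008771e+00 -2.26008383e-04  4.37747276e-01] 0.0918544391256124
scene rack [([0.551, 0.117, 0.001], 0.69)]
scene rack_back [([0.56, 0.28, 0.046], 0.58)]
scene can_tipped [([0.502, 0.154, 0.081], 0.89), ([0.56, 0.278, 0.046], 0.56)]
scene can_tipped_cap [([0.493, 0.006, 0.083], 0.61)]
scene can_back_left [([0.509, 0.244, 0.048], 0.58), ([0.492, 0.006, 0.087], 0.18)]
scene can_back_right [([0.61, 0.239, 0.042], 0.85)]
scene can_front [([0.603, 0.148, 0.047], 0.92), ([0.756, 0.344, 0.0], 0.84), ([0.736, 0.175, 0.002], 0.67), ([0.611, 0.238, 0.043], 0.58)]
scene hammer [([0.598, -0.449, 0.001], 0.85)]
top rack [([0.554, 0.118, -0.001], 0.65)]
top rack_back [([0.563, 0.278, 0.041], 0.86), ([0.496, 0.006, 0.079], 0.69)]
top can_tipped [([0.501, 0.154, 0.081], 0.72)]
top can_tipped_cap [([0.496, 0.003, 0.08], 0.92), ([0.503, 0.152, 0.083], 0.3)]
top can_back_left [([0.51, 0.241, 0.051], 0.73)]
top can_back_right [([0.608, 0.233, 0.046], 0.94)]
top can_front [([0.737, 0.172, 0.003], 0.71), ([0.751, 0.348, 0.008], 0.71), ([0.607, 0.149, 0.044], 0.59)]
top hammer [([0.599, -0.45, 0.0], 0.74)]
```

View pics/scene0.png

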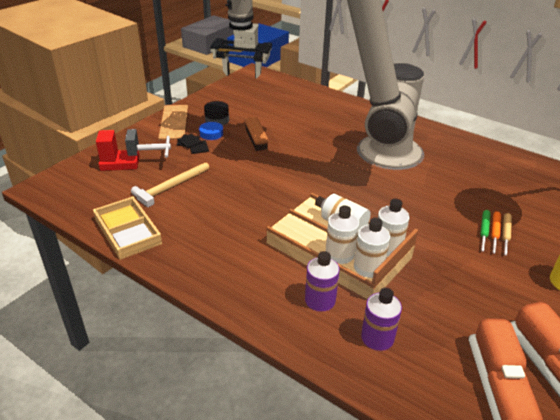

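View pics/top0.png

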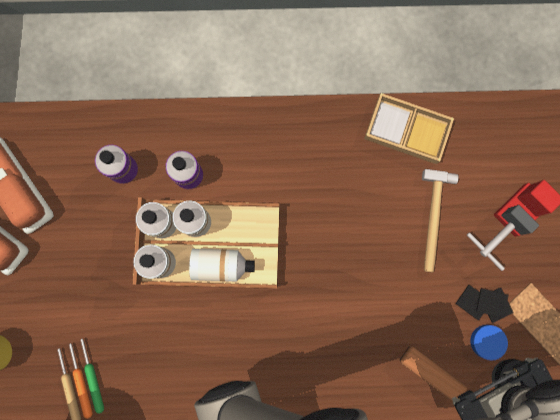

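The fallen can is in the left lane: body at about (215,265) in the top view, cap at (250,266), rear can at (152,262). The other lane's cans are at (152,219) and (188,218), and the hammer is far away. There is about 50 mm behind the foot. Standing it up needs 76 mm there, so I'll grip the cap, pull the can forward about 35 mm and then tip it.

```bash
cat >> h.py <<'E'
def rel(pos,yawdeg,roll=180):
    "shift (mm) and turn (deg) in present tool frame to reach TCP pos, tool down with yaw"
    s=observe(); R0=R.from_euler('xyz',s['tool_rot']); R1=R.from_euler('xyz',[np.radians(roll),0,np.radians(yawdeg)])
    print('shift',np.round(R0.inv().apply(np.array(pos)-s['tool_pos'])*1000,1),'turn',np.round(np.degrees((R0.inv()*R1).as_rotvec()),2))
E
python3 - <<'E'
from h import *
import cell; print([k for k in dir(cell) if k[0]!='_'], getattr(cell,'finger_overhang',None), observe().keys())
rel([0.495,0.010,0.22],87.3)
E
```

```text
['IKError', 'boxes_of', 'finger_overhang', 'hand_in', 'mark_of', 'observe', 'read_camera', 'trace'] 0.0655 dict_keys(['time', 'qpos', 'qvel', 'joint_efforts', 'tool_pos', 'tool_rot', 'contact_force', 'torque', 'grip_force', 'opening'])
shift [ 452.5 -324.2   72.2] turn [ 1.000e-02  0.000e+00 -6.222e+01]
```

>>> {"api": "arm_command", "payload": {"series": [{"x":38,"y":-27,"z":0,"rz":-7},{"x":76,"y":-54,"z":0,"rz":-14},{"x":114,"y":-81,"z":0,"rz":-21},{"x":152,"y":-108,"z":0,"rz":-28},{"x":190,"y":-135,"z":5,"rz":-35},{"x":228,"y":-162,"z":10,"rz":-42},{"x":266,"y":-189,"z":20,"rz":-49},{"x":304,"y":-216,"z":30,"rz":-56},{"x":342,"y":-243,"z":40,"rz":-62.2},{"x":380,"y":-270,"z":50,"rz":-62.2},{"x":416,"y":-298,"z":60,"rz":-62.2},{"x":452.5,"y":-324.2,"z":72,"rz":-62.2},{"x":452.5,"y":-324.2,"z":72,"rz":-62.2},{"x":452.5,"y":-324.2,"z":72,"rz":-62.2}], "hand": 70, "squeeze": 20}}

```text
invalid input
```

```bash
python3 - <<'E'
from h import *
s=observe(); print(s['time'],s['tool_pos'],np.degrees(s['tool_rot']),s['opening'])
for n in ("wrist","top","scene","wrist"):
    p=snap(n,n+'1.png')
    for q in ("rack_back","can_tipped","can_tipped_cap","can_back_left"):
        print(n,q,[(np.round(d['point'],4).tolist(),round(d['confidence'],2)) for d in mark_of(p,q)][:2])
rel([0.495,0.012,0.140],87.3)
E
```

```text
0.9 [ 0.22259268 -0.47548869  0.29225519] [1.79993152e+02 9.41565356e-04 2.50812329e+01] 0.09185241438900943
wrist rack_back []
wrist can_tipped []
wrist can_tipped_cap []
wrist can_back_left []
top rack_back [([0.5611, 0.2759, 0.0425], 0.9), ([0.5024, 0.1512, 0.0792], 0.51)]
top can_tipped [([0.5012, 0.1546, 0.0824], 0.86), ([0.608, 0.2329, 0.0458], 0.35)]
top can_tipped_cap [([0.4969, 0.0039, 0.0829], 0.66)]
top can_back_left [([0.5073, 0.2411, 0.0467], 0.94)]
scene rack_back [([0.5615, 0.2804, 0.0455], 0.59)]
scene can_tipped [([0.5041, 0.1539, 0.0836], 0.59)]
scene can_tipped_cap [([0.497, 0.009, 0.0861], 0.65)]
scene can_back_left [([0.5111, 0.2401, 0.0467], 0.89)]
wrist rack_back []
wrist can_tipped []
wrist can_tipped_cap []
wrist can_back_left []
shift [ 453.4 -326.1  152.2] turn [ 1.000e-02  1.000e-02 -6.222e+01]
```

View pics/wrist1.png

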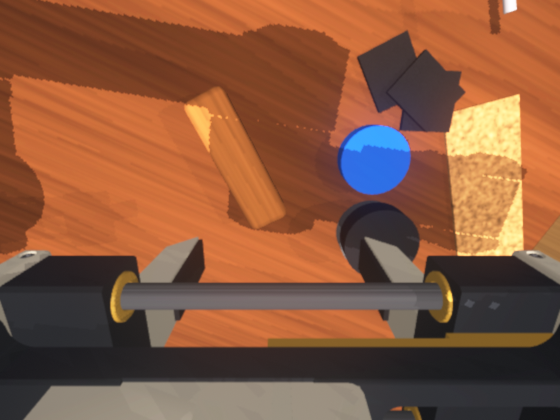

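The picture shows the bench still under the start pose, because the move was refused. I'll retry with all six fields in every row.

>>> {"api": "arm_command", "payload": {"series": [{"x":38,"y":-27,"z":0,"rx":0,"ry":0,"rz":-7},{"x":76,"y":-54,"z":0,"rx":0,"ry":0,"rz":-14},{"x":114,"y":-81,"z":0,"rx":0,"ry":0,"rz":-21},{"x":152,"y":-108,"z":0,"rx":0,"ry":0,"rz":-28},{"x":190,"y":-135,"z":5,"rx":0,"ry":0,"rz":-35},{"x":228,"y":-162,"z":10,"rx":0,"ry":0,"rz":-42},{"x":266,"y":-189,"z":20,"rx":0,"ry":0,"rz":-49},{"x":304,"y":-216,"z":30,"rx":0,"ry":0,"rz":-56},{"x":342,"y":-243,"z":40,"rx":0,"ry":0,"rz":-62.2},{"x":380,"y":-270,"z":50,"rx":0,"ry":0,"rz":-62.2},{"x":416,"y":-298,"z":60,"rx":0,"ry":0,"rz":-62.2},{"x":453,"y":-326,"z":72,"rx":0,"ry":0,"rz":-62.2},{"x":453,"y":-326,"z":72,"rx":0,"ry":0,"rz":-62.2},{"x":453,"y":-326,"z":72,"rx":0,"ry":0,"rz":-62.2}], "hand": 70, "squeeze": 20}}

```text
time: 3.3
tool_pos: [0.4946, 0.0127, 0.2198]
tool_rot: [-3.141, 0.0, 1.526]
contact_force: [-0.1, -0.1, -0.7]
opening: 0.07
grip_force: 0.0
```

```bash
python3 - <<'E'
from h import *
p=snap('wrist','w2.png')
for q in ("can_tipped","can_tipped_cap"):
    print(q,[(np.round(d['point'],4).tolist(),round(d['confidence'],2)) for d in mark_of(p,q)][:2])
rel([0.496,0.013,0.140],87.3)
E
```

```text
can_tipped [([0.5067, 0.1588, 0.0856], 0.56)]
can_tipped_cap [([0.4925, 0.0055, 0.0778], 0.75)]
shift [ 2.3  1.4 80.6] turn [ 0.02  0.02 -0.09]
```

View pics/w2.png

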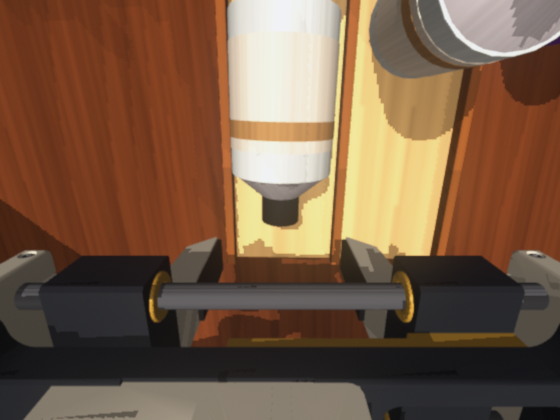

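The cap is centred between the fingers at (281,208). Next I go down onto it and close.

>>> {"api": "arm_command", "payload": {"series": [{"x":2,"y":0,"z":30,"rx":0,"ry":0,"rz":0},{"x":2,"y":0,"z":55,"rx":0,"ry":0,"rz":0},{"x":2,"y":0,"z":70,"rx":0,"ry":0,"rz":0},{"x":2,"y":0,"z":80,"rx":0,"ry":0,"rz":0},{"x":2,"y":0,"z":80,"rx":0,"ry":0,"rz":0}]}}

```text
time: 3.95
tool_pos: [0.4942, 0.0129, 0.1396]
tool_rot: [-3.14, 0.0, 1.522]
contact_force: [-0.2, -0.7, -0.2]
opening: 0.0697
grip_force: 0.0
```

>>> {"api": "arm_command", "payload": {"series": [{"x":0,"y":0,"z":0,"rx":0,"ry":0,"rz":0},{"x":0,"y":0,"z":0,"rx":0,"ry":0,"rz":0},{"x":0,"y":0,"z":0,"rx":0,"ry":0,"rz":0},{"x":0,"y":0,"z":0,"rx":0,"ry":0,"rz":0},{"x":0,"y":0,"z":0,"rx":0,"ry":0,"rz":0},{"x":0,"y":0,"z":0,"rx":0,"ry":0,"rz":0}], "hand": 10, "squeeze": 20}}

```text
time: 4.55
tool_pos: [0.4948, 0.0138, 0.1404]
tool_rot: [3.141, 0.0, 1.523]
contact_force: [0.4, 0.1, 0.8]
opening: 0.0294
grip_force: 20.0
```

>>> {"api": "arm_command", "payload": {"series": [{"x":-6,"y":0,"z":0,"rx":0,"ry":0,"rz":0},{"x":-14,"y":0,"z":0,"rx":0,"ry":0,"rz":0},{"x":-22,"y":0,"z":0,"rx":0,"ry":0,"rz":0},{"x":-30,"y":0,"z":0,"rx":0,"ry":0,"rz":0},{"x":-36,"y":0,"z":0,"rx":0,"ry":0,"rz":0},{"x":-36,"y":0,"z":0,"rx":0,"ry":0,"rz":0}]}}

```text
time: 5.15
tool_pos: [0.4931, -0.0236, 0.1404]
tool_rot: [3.141, 0.001, 1.523]
contact_force: [-1.0, -3.3, 3.1]
opening: 0.0293
grip_force: 20.0
```

>>> {"api": "arm_command", "payload": {"series": [{"x":2,"y":0,"z":-7,"rx":0,"ry":0,"rz":0},{"x":5,"y":0,"z":-14,"rx":0,"ry":0,"rz":0},{"x":8,"y":0,"z":-21,"rx":0,"ry":0,"rz":0},{"x":11,"y":0,"z":-28,"rx":0,"ry":0,"rz":0},{"x":15,"y":0,"z":-35,"rx":0,"ry":0,"rz":0},{"x":19,"y":0,"z":-42,"rx":0,"ry":0,"rz":0},{"x":23,"y":0,"z":-48,"rx":0,"ry":0,"rz":0},{"x":28,"y":0,"z":-54,"rx":0,"ry":0,"rz":0},{"x":33,"y":0,"z":-60,"rx":0,"ry":0,"rz":0},{"x":38,"y":0,"z":-65,"rx":0,"ry":0,"rz":0},{"x":38,"y":0,"z":-65,"rx":0,"ry":0,"rz":0}], "squeeze": 14}}

```text
time: 6.25
tool_pos: [0.4951, 0.0164, 0.2059]
tool_rot: [3.141, 0.0, 1.524]
contact_force: [0.4, -0.8, -0.6]
opening: 0.0294
grip_force: 14.0
```

```bash
python3 - <<'E'
from h import *
for n in ("scene","top"):
    p=snap(n,n+'3.png')
    for q in ("can_tipped","can_tipped_cap","can_back_left"):
        print(n,q,[(np.round(d['point'],4).tolist(),round(d['confidence'],2)) for d in mark_of(p,q)][:2])
p=cv2.imread('pics/scene3.png')[150:310,230:450]
cv2.imwrite('pics/scene3c.png',cv2.resize(p,None,fx=3,fy=3,interpolation=cv2.INTER_CUBIC))
E
```

```text
scene can_tipped [([0.5036, 0.1348, 0.0812], 0.56)]
scene can_tipped_cap [([0.4949, 0.0099, 0.1551], 0.69)]
scene can_back_left []
top can_tipped [([0.5002, 0.1341, 0.0766], 0.66)]
top can_tipped_cap []
top can_back_left [([0.5085, 0.2411, 0.0482], 0.76), ([0.5623, 0.2751, 0.0399], 0.2)]
```

View pics/scene3c.png

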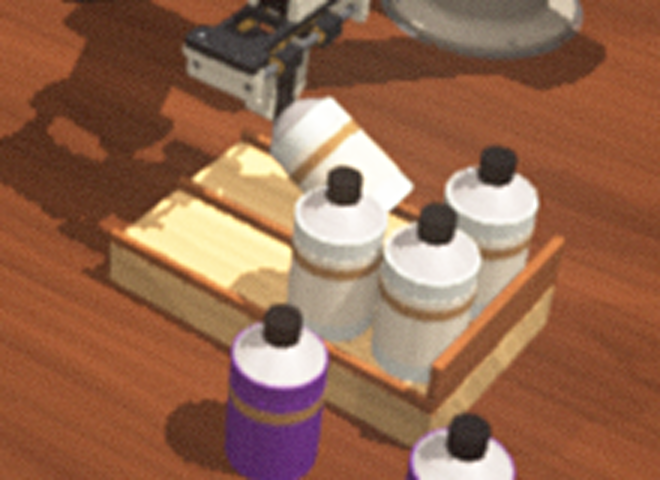

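The can is tilted about 30° on its lower foot edge and the cap is held at crop pixel (285,100). The foot estimate agrees with the kinematics, so I'm continuing.

>>> {"api": "arm_command", "payload": {"series": [{"x":5,"y":0,"z":-5,"rx":0,"ry":0,"rz":0},{"x":11,"y":0,"z":-10,"rx":0,"ry":0,"rz":0},{"x":17,"y":0,"z":-15,"rx":0,"ry":0,"rz":0},{"x":24,"y":0,"z":-19,"rx":0,"ry":0,"rz":0},{"x":30,"y":0,"z":-23,"rx":0,"ry":0,"rz":0},{"x":37,"y":0,"z":-27,"rx":0,"ry":0,"rz":0},{"x":44,"y":0,"z":-30,"rx":0,"ry":0,"rz":0},{"x":51,"y":0,"z":-33,"rx":0,"ry":0,"rz":0},{"x":58,"y":0,"z":-35,"rx":0,"ry":0,"rz":0},{"x":65,"y":0,"z":-38,"rx":0,"ry":0,"rz":0},{"x":73,"y":0,"z":-39,"rx":0,"ry":0,"rz":0},{"x":80,"y":0,"z":-41,"rx":0,"ry":0,"rz":0},{"x":88,"y":0,"z":-42,"rx":0,"ry":0,"rz":0},{"x":96,"y":0,"z":-42,"rx":0,"ry":0,"rz":0},{"x":96,"y":0,"z":-42,"rx":0,"ry":0,"rz":0}]}}

```text
time: 8.15
tool_pos: [0.4998, 0.113, 0.2478]
tool_rot: [3.14, -0.001, 1.524]
contact_force: [0.1, -0.7, 6.5]
opening: 0.0297
grip_force: 14.0
```

```bash
python3 - <<'E'
from h import *
for n in ("scene","top"):
    p=snap(n,n+'4.png')
    for q in ("can_tipped","can_tipped_cap","can_back_left"):
        print(n,q,[(np.round(d['point'],4).tolist(),round(d['confidence'],2)) for d in mark_of(p,q)][:2])
p=cv2.imread('pics/scene4.png')[150:310,230:450]
cv2.imwrite('pics/scene4c.png',cv2.resize(p,None,fx=3,fy=3,interpolation=cv2.INTER_CUBIC))
E
```

```text
scene can_tipped [([0.5034, 0.1527, 0.0586], 0.77)]
scene can_tipped_cap [([0.5025, 0.1111, 0.2006], 0.93)]
scene can_back_left [([0.5068, 0.2419, 0.0485], 0.94)]
top can_tipped []
top can_tipped_cap []
top can_back_left []
```

View pics/scene4c.png

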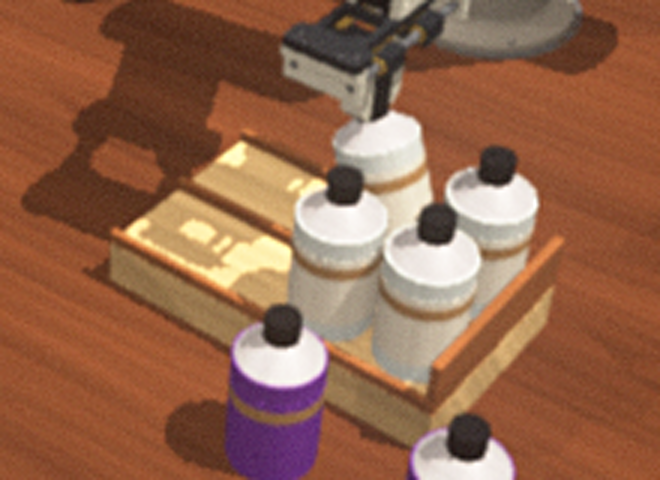

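The can is now about 72° up (18° off vertical), with its foot at y≈0.153 and the rear can at 0.2415. I'll slide it back about 7 mm at this tilt, then finish the tip.

>>> {"api": "arm_command", "payload": {"series": [{"x":3,"y":0,"z":0,"rx":0,"ry":0,"rz":0},{"x":7,"y":0,"z":0,"rx":0,"ry":0,"rz":0},{"x":14,"y":0,"z":0,"rx":0,"ry":0,"rz":0},{"x":22,"y":0,"z":0,"rx":0,"ry":0,"rz":0},{"x":30,"y":0,"z":1,"rx":0,"ry":0,"rz":0},{"x":38,"y":0,"z":2,"rx":0,"ry":0,"rz":0},{"x":45,"y":0,"z":3,"rx":0,"ry":0,"rz":0},{"x":51,"y":0,"z":4,"rx":0,"ry":0,"rz":0},{"x":52,"y":0,"z":4,"rx":0,"ry":0,"rz":0},{"x":52,"y":0,"z":4,"rx":0,"ry":0,"rz":0}]}}

```text
time: 9.55
tool_pos: [0.5022, 0.1637, 0.2439]
tool_rot: [3.14, 0.001, 1.524]
contact_force: [-0.3, -3.5, 6.7]
opening: 0.0295
grip_force: 14.0
```

```bash
python3 - <<'E'
from h import *
for n in ("scene",):
    p=snap(n,n+'5.png')
    for q in ("can_tipped","can_tipped_cap","can_back_left","can_front","can_back_right"):
        print(n,q,[(np.round(d['point'],4).tolist(),round(d['confidence'],2)) for d in mark_of(p,q)][:3])
p=cv2.imread('pics/scene5.png')[150:310,230:450]
cv2.imwrite('pics/scene5c.png',cv2.resize(p,None,fx=3,fy=3,interpolation=cv2.INTER_CUBIC))
E
```

```text
scene can_tipped [([0.5054, 0.1543, 0.0461], 0.83)]
scene can_tipped_cap [([0.5033, 0.1649, 0.1974], 0.9)]
scene can_back_left [([0.5076, 0.2403, 0.0487], 0.76)]
scene can_front [([0.7379, 0.1788, 0.006], 0.98), ([0.6055, 0.1485, 0.045], 0.87), ([0.5481, 0.1162, -0.0018], 0.18)]
scene can_back_right [([0.6082, 0.2402, 0.0446], 0.84)]
```

View pics/scene5c.png

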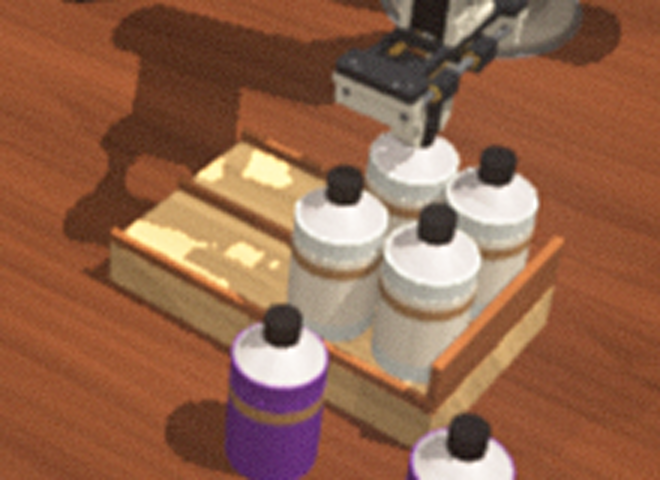

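The can leans back about 4° with its foot at y≈0.154: it rotated instead of sliding. I'll bring the cap back to vertical, open slightly so the can seats on its foot, regrip firmly and drag it upright.

>>> {"api": "arm_command", "payload": {"series": [{"x":-5,"y":0,"z":0,"rx":0,"ry":0,"rz":0},{"x":-9,"y":0,"z":0,"rx":0,"ry":0,"rz":0},{"x":-9,"y":0,"z":0,"rx":0,"ry":0,"rz":0}]}}

```text
time: 10.15
tool_pos: [0.5016, 0.1549, 0.2436]
tool_rot: [3.141, -0.001, 1.523]
contact_force: [0.1, 2.0, 5.1]
opening: 0.0297
grip_force: 14.0
```

>>> {"api": "arm_command", "payload": {"series": [{"x":0,"y":0,"z":0,"rx":0,"ry":0,"rz":0},{"x":0,"y":0,"z":0,"rx":0,"ry":0,"rz":0},{"x":0,"y":0,"z":0,"rx":0,"ry":0,"rz":0},{"x":0,"y":0,"z":0,"rx":0,"ry":0,"rz":0},{"x":0,"y":0,"z":0,"rx":0,"ry":0,"rz":0},{"x":0,"y":0,"z":0,"rx":0,"ry":0,"rz":0}], "hand": 38}}

```text
time: 10.75
tool_pos: [0.5014, 0.1546, 0.2431]
tool_rot: [-3.141, 0.0, 1.523]
contact_force: [0.3, -0.7, -0.3]
opening: 0.0377
grip_force: 0.0
```

```bash
python3 - <<'E'
from h import *
for n in ("scene","top"):
    p=snap(n)
    for q in ("can_tipped","can_tipped_cap","can_back_left"):
        print(n,q,[(np.round(d['point'],4).tolist(),round(d['confidence'],2)) for d in mark_of(p,q)][:3])
E
```

```text
scene can_tipped [([0.5034, 0.1543, 0.0458], 0.85)]
scene can_tipped_cap [([0.5006, 0.1595, 0.1988], 0.75), ([0.6091, 0.2365, 0.044], 0.73)]
scene can_back_left [([0.5104, 0.2422, 0.0469], 0.88), ([0.5972, -0.4499, -0.0008], 0.54)]
top can_tipped [([0.4998, 0.1541, 0.0427], 0.79)]
top can_tipped_cap [([0.5515, 0.1191, -0.0039], 0.23)]
top can_back_left [([0.5594, 0.2783, 0.0431], 0.52)]
```

>>> {"api": "arm_command", "payload": {"series": [{"x":0,"y":0,"z":0,"rx":0,"ry":0,"rz":0},{"x":0,"y":0,"z":0,"rx":0,"ry":0,"rz":0},{"x":0,"y":0,"z":0,"rx":0,"ry":0,"rz":0},{"x":0,"y":0,"z":0,"rx":0,"ry":0,"rz":0},{"x":0,"y":0,"z":0,"rx":0,"ry":0,"rz":0}], "hand": 10, "squeeze": 58}}

```text
time: 11.65
tool_pos: [0.5014, 0.1547, 0.2432]
tool_rot: [-3.141, 0.0, 1.523]
contact_force: [-0.6, 0.3, 0.4]
opening: 0.0288
grip_force: 58.0
```

>>> {"api": "arm_command", "payload": {"series": [{"x":0,"y":0,"z":-1,"rx":0,"ry":0,"rz":0},{"x":0,"y":0,"z":-2,"rx":0,"ry":0,"rz":0},{"x":2,"y":0,"z":-2,"rx":0,"ry":0,"rz":0},{"x":4,"y":0,"z":-2,"rx":0,"ry":0,"rz":0},{"x":6,"y":0,"z":-2,"rx":0,"ry":0,"rz":0},{"x":8,"y":0,"z":-2,"rx":0,"ry":0,"rz":0},{"x":10,"y":0,"z":-2,"rx":0,"ry":0,"rz":0},{"x":10,"y":0,"z":-2,"rx":0,"ry":0,"rz":0}]}}

```text
time: 12.45
tool_pos: [0.502, 0.1645, 0.2453]
tool_rot: [3.141, 0.001, 1.524]
contact_force: [0.3, -4.0, -1.0]
opening: 0.0283
grip_force: 58.0
```

```bash
python3 - <<'E'
from h import *
for n in ("scene","top"):
    p=snap(n)
    for q in ("can_tipped","can_tipped_cap","can_back_left"):
        print(n,q,[(np.round(d['point'],4).tolist(),round(d['confidence'],2)) for d in mark_of(p,q)][:3])
E
```

```text
scene can_tipped [([0.5998, -0.4489, -0.0008], 0.69), ([0.5068, 0.1612, 0.0475], 0.67)]
scene can_tipped_cap [([0.6048, 0.1502, 0.0454], 0.66), ([0.5015, 0.1689, 0.2015], 0.62), ([0.5113, 0.2417, 0.0486], 0.54)]
scene can_back_left [([0.512, 0.2421, 0.047], 0.75), ([0.5502, 0.1174, 0.0004], 0.58)]
top can_tipped [([0.4981, 0.1601, 0.0499], 0.71)]
top can_tipped_cap []
top can_back_left []
```

>>> {"api": "arm_command", "payload": {"series": [{"x":0,"y":0,"z":-2,"rx":0,"ry":0,"rz":0},{"x":1,"y":0,"z":-3,"rx":0,"ry":0,"rz":0},{"x":2,"y":0,"z":-3,"rx":0,"ry":0,"rz":0},{"x":2,"y":0,"z":-3,"rx":0,"ry":0,"rz":0},{"x":2,"y":0,"z":-1,"rx":0,"ry":0,"rz":0},{"x":1,"y":0,"z":2,"rx":0,"ry":0,"rz":0},{"x":0,"y":0,"z":2,"rx":0,"ry":0,"rz":0}]}}

```text
time: 13.55
tool_pos: [0.5023, 0.1646, 0.2436]
tool_rot: [3.14, -0.001, 1.523]
contact_force: [0.2, -2.9, 0.4]
opening: 0.0287
grip_force: 58.0
```

>>> {"api": "arm_command", "payload": {"series": [{"x":0,"y":0,"z":0,"rx":0,"ry":0,"rz":0},{"x":0,"y":0,"z":0,"rx":0,"ry":0,"rz":0},{"x":0,"y":0,"z":0,"rx":0,"ry":0,"rz":0},{"x":0,"y":0,"z":0,"rx":0,"ry":0,"rz":0},{"x":0,"y":0,"z":0,"rx":0,"ry":0,"rz":0},{"x":0,"y":0,"z":0,"rx":0,"ry":0,"rz":0},{"x":0,"y":0,"z":-15,"rx":0,"ry":0,"rz":0},{"x":0,"y":0,"z":-40,"rx":0,"ry":0,"rz":0},{"x":-20,"y":0,"z":-70,"rx":0,"ry":0,"rz":0},{"x":-60,"y":0,"z":-90,"rx":0,"ry":0,"rz":0},{"x":-110,"y":0,"z":-90,"rx":0,"ry":0,"rz":0},{"x":-160,"y":0,"z":-90,"rx":0,"ry":0,"rz":0},{"x":-160,"y":0,"z":-90,"rx":0,"ry":0,"rz":0}], "hand": 50}}

```text
time: 14.85
tool_pos: [0.4941, -0.0001, 0.3334]
tool_rot: [3.141, 0.002, 1.517]
contact_force: [-0.1, 0.8, 0.3]
opening: 0.0498
grip_force: 0.0
```

```bash
python3 - <<'E'
from h import *
for n in ("scene","top","scene","top"):
    p=snap(n,n+'6.png')
    for q in ("can_tipped","can_tipped_cap","can_back_left","can_front","can_back_right"):
        print(n,q,[(np.round(d['point'],4).tolist(),round(d['confidence'],2)) for d in mark_of(p,q)][:4])
a=cv2.imread('pics/scene6.png')[150:310,230:450];b=cv2.imread('pics/top6.png')[170:310,110:300]
f=lambda i:cv2.resize(i,(390,290),interpolation=cv2.INTER_CUBIC)
cv2.imwrite('pics/c6.png',np.hstack([f(a),f(b)]))
E
```

```text
scene can_tipped [([0.5089, 0.1661, 0.0464], 0.79)]
scene can_tipped_cap [([0.5035, 0.1672, 0.198], 0.82)]
scene can_back_left [([0.5107, 0.2443, 0.0484], 0.59)]
scene can_front [([0.7366, 0.1754, 0.0017], 0.95), ([0.7552, 0.3442, 0.0002], 0.84), ([0.605, 0.1498, 0.043], 0.74)]
scene can_back_right [([0.6114, 0.2363, 0.0438], 0.68)]
top can_tipped [([0.5015, 0.163, 0.0425], 0.91)]
top can_tipped_cap [([0.5052, 0.1605, 0.1916], 0.89), ([0.6051, 0.2324, 0.0462], 0.4)]
top can_back_left [([0.5089, 0.2436, 0.0488], 0.95)]
top can_front [([0.7554, 0.3439, 0.0054], 0.81), ([0.7394, 0.172, 0.0007], 0.8), ([0.6084, 0.1483, 0.0445], 0.62)]
top can_back_right [([0.6067, 0.2331, 0.0433], 0.93), ([0.6119, 0.149, 0.0475], 0.17)]
scene can_tipped [([0.5057, 0.163, 0.0463], 0.56)]
scene can_tipped_cap [([0.5043, 0.1647, 0.195], 0.72)]
scene can_back_left [([0.5104, 0.2445, 0.0486], 0.71)]
scene can_front [([0.6068, 0.1513, 0.0443], 0.81), ([0.7573, 0.3436, -0.0002], 0.81), ([0.7381, 0.1735, 0.0007], 0.75)]
scene can_back_right [([0.6116, 0.2388, 0.0438], 0.62)]
top can_tipped [([0.5049, 0.1653, 0.0468], 0.78)]
top can_tipped_cap [([0.5058, 0.1647, 0.1916], 0.63)]
top can_back_left [([0.5092, 0.2433, 0.0509], 0.62)]
top can_front [([0.7547, 0.3437, 0.0031], 0.74), ([0.7357, 0.1719, 0.0], 0.7), ([0.6098, 0.1464, 0.0444], 0.63)]
top can_back_right [([0.6073, 0.2354, 0.0415], 0.85)]
```

View pics/c6.png

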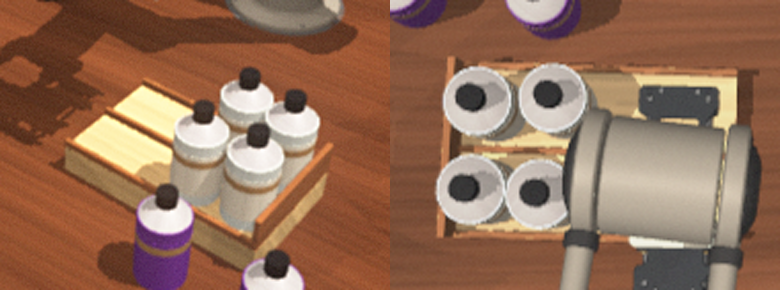

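The can stands upright in its lane, cap at (535,193) next to the rear can's cap at (463,188). The axes are about 79 mm apart and the other cans are in place.

```bash
python3 -c "
from cell import *
print(hand_in())"
```

```text
the job is handed in; nothing more can be done
None
```

The fallen can now stands upright in its lane, with its axis about 79 mm from the can behind it (86 mm is the limit); the other cans did not measurably move, the arm stayed away from the hammer, and the job is handed in, though no verdict came back.

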